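# Put the garlic away in the keeper with the lift-and-slide lid

### The job

Put the garlic bulb that lies by itself near the front edge of the worktop away in the white garlic keeper. Open the keeper by lifting its sloping wooden panel over the steel stop rod and sliding it up until it is parked above the rod, let go of it, put the bulb in, and then bring the panel back over the rod and shut it fully home below the rod. Leave the mug and the tin as they are.

Things in the scene. Friction and masses are not known exactly. Their poses are not given: they have to be found in the camera images.
- keeper: White garlic keeper, fixed box with a sloping top (sizes in mm). Origin: middle of its underside, on the worktop; x level, from its low front (facing the robot) to its high back; z up. 186 wide (y); front wall x = -98, top end x = 138, z about 210. The top slopes at 32 degrees from level; foot line at x = -85, z = 55; up the slope = (0.848, 0, 0.530), off it (outward) = (-0.530, 0, 0.848).
- opening (a point): Centre of the keeper's opening, in the plane of the slope: 50 up the slope from the foot line. Below the panel the opening is 112 long up the slope and 144 wide, between 11 mm runners that carry the panel. Inside, the floor is at z = 8, from x = -90 to +42, 166 wide. A ledge at the foot and the side cheeks (166 apart, outer width 186) stand 18 mm off the slope.
- stop_rod (a point): Middle of the fixed steel stop rod, 10 mm across, lying level across the whole slope 117 to 127 up from the foot line, standing 10 mm off it. From 85 up, inward lips on the cheeks overlap the panel's edges: their under side is 25, their top 29 mm off the slope, gap between them 147. So the panel can be lifted 17 mm at most, and clears the rod when lifted 10 to 17 mm.
- panel: The keeper's wooden lid panel, loose: 112 long up the slope, 160 wide, 8 thick, 0.2 to 0.45 kg. Origin: middle of its lower edge, on the under face; axes parallel to the keeper's (level, not tilted). It slides easily, by itself downhill. Closed, it lies between foot ledge and rod, which blocks it unless lifted over; open, it lies above the rod, its lower edge resting against the rod.
- panel_bar (a point): Centre of the panel's steel bar handle: square 12 x 12 mm, 90 long, level across the slope (keeper's y), on two posts 76 apart; 56 up from the panel's lower edge, 34 off its under face (20 mm free below the bar). Grip it across, fingers pointing into the slope (tilted 32 degrees from vertical), jaws closing up and down the slope.
- seat_closed (a point): Fixed point on the keeper, at the middle of the foot line (keeper frame -85, 0, 55): the panel's origin lies here when the panel is shut fully home.
- seat_open (a point): Fixed point on the keeper, 127 up the slope from seat_closed: the panel's origin lies here when the panel is parked above the rod. An end board closes the slope at 244 up.
- garlic_mid (a point): Middle of the garlic bulb: whitish, round, 50 across, 51 high, 0.03 to 0.08 kg; this point is about 25 above what it lies on. It starts on the worktop to the right or to the left of the keeper's front; the mug stands on the other side.
- mug: Small white mug, 64 x 91 (with handle) x 51 high; not to be disturbed. Origin: middle of its underside.
- tin: Round food tin, 57 across, 72 high, standing to the right of the keeper; not to be disturbed. Origin: middle of its underside.
Things that resemble listed ones, but are neither listed nor needed, are in the scene too. What is shaped like the part that bears garlic_mid but green is not meant.

How it is judged:
By the outcome, as a careful person would: the job done as asked, in the order asked, and still so for the second after the job is handed in, with the robot touching nothing.
It also fails if it takes over 69 s, if anything falls off the work surface, if the arm or the gripper's body presses on something with over 40 N, if the wrist force passes 120 N, or if a joint passes its speed limit or range.

### The arm

A 6-joint arm with a two-finger parallel gripper is mounted at the origin on a cart in front of the work surface, level with it; the furniture and walls round the work are solid. World frame = base frame: x ahead of the robot, y to its left, z up, the work surface at z = 0. Lengths are in mm, angles in degrees, forces in N, time in s.
With the tool pointing down it reaches from about 300 to 850 mm from the base axis. Payload 4.2 kg.
Tool frame: the origin (TCP) lies between the finger pads; the fingertips stand 22 mm ahead of it and the grasp point (between the pads) lies 3 mm ahead of it; z points along the fingers, y is the direction in which the jaws open and shut (so a half turn about z gives the same grasp; the last joint's range is limited). The gripper opens to 91 mm and grips with 3 to 60 N. Pads are 32 mm wide; open, the fingers measure 118 mm over their backs; the gripper's body (76 mm by 178 mm) begins 60 mm behind the grasp point.
Start: joints at [72.307, 18.312, 89.639, -0, 72.044, -1.146], TCP at [163.763, 551.201, 235.976] pointing down, gripper open.
Joint ranges: [-177.97, 177.97], [-48.28, 115.42], [12.27, 149.76], [-77.06, 257.06], [2.81, 150.46], [-146.56, 146.56]. Speed limits (degrees/s): [147.25, 147.25, 180, 180, 180, 180].

### API

Orientations are given as [roll, pitch, yaw] about the fixed x, y, z axes, in that order (R = Rz(yaw) Ry(pitch) Rx(roll)).
In Python, from workcell import telemetry, cams, env gives the robot as it stands.
- The arm moves only by the shell command python3 -m inch 'ROWS' [FORCE]. ROWS is JSON, a list of rows, each an object of numbers: "x", "y", "z": the shift along the tool's x, y, z in cm; "yaw": the turn about the tool's z in units of 5 degrees (1.0 is 5 degrees); "gripper": the gripper's target within -1 to 1 (fully open at 1, half-way at 0, shut at -1). A call has 1 to 12 rows; each row shifts and turns the commanded pose from where the row before left it, along the tool's axes as they then stand; what a row does not reach is not made up. A row lasts 1/12 s, in which the tool goes at most 41.7 mm and 7.16 degrees, less where a joint would pass 70% of its speed; a pose out of reach is approached as far as the arm can. A call is refused whole if a number of a shift passes 4.17 or a number of a turn 1, either way. A call with a gripper value outside its range is refused whole. The fingers move at their own pace and stop on an object; FORCE is the grip in N (left out, the last holds). Time passes only in rows, so rows that do not move let the fingers close. It gives the time, the measured TCP pose, the force and the opening at its end, in the units of the state.
- telemetry.state(): the state, without advancing time (a new reading comes with each control period).
- cams.grab_frame(name): name is "side" or "top" or "wrist"; returns a dict with "pixels" (420x560x3 uint8, red, green, blue), "mtx" (3x3 intrinsics, pixels), "rvec" (rotation vector, rad) and "tvec" (3), from world to camera coordinates, as OpenCV has them. Camera axes: x right, y down, z forward; pixel columns grow to the right and rows downward; lengths in mm; the calibration is good to about 2 mm. A picture is of the moment at which its call begins. There is no depth.
- env.job_done(): hands the job in, once; it reports no verdict.
The state is a dict: "time_s": time; "qpos": joint angles; "qvel": joint speeds; "effort": joint torques, N m; "ee_pos": TCP position; "ee_rot": TCP orientation; "force": force on the tool from outside, world axes, zero at the start; "torque": the same for the moment, N m; "gripper_width": finger opening in mm.
Only numpy, scipy, OpenCV 4.12 (cv2) and the standard library are available. Lean on these libraries where they do the work, as an engineer would, in place of code of your own. Each camera call takes 0.05 s, during which the arm holds its last target. There are 200 camera calls.

## Working session

There is one attempt and no reset: what is moved stays moved. The work goes in short steps, Python scripts to look and compute and a shell command to move; the robot and the scene stay as the last step left them, time stands still between calls to the robot, and variables do not carry over. Pictures are saved under pics/ and viewed, about 8 in all and at most 12, crops included, and the job is handed in when it is done.

```bash
ls; mkdir -p pics; cat > h.py <<'E'
import numpy as np, cv2, pickle
from workcell import telemetry, cams, env
def grab(n,f=None):
    d=cams.grab_frame(n); d={k:np.array(v) for k,v in d.items() if k in('pixels','mtx','rvec','tvec')}
    if f: cv2.imwrite('pics/'+f,d['pixels'][:,:,::-1]); pickle.dump(d,open('pics/'+f+'.pkl','wb'))
    return d
def load(f): return pickle.load(open('pics/'+f+'.pkl','rb'))
def ray(d,uv):
    R=cv2.Rodrigues(d['rvec'].astype(float))[0]; t=d['tvec'].reshape(3)
    v=R.T@np.linalg.inv(d['mtx'])@np.array([uv[0],uv[1],1.]); return -R.T@t, v/np.linalg.norm(v)
def onz(d,uv,z):
    c,v=ray(d,uv); return c+v*(z-c[2])/v[2]
def tri(d1,p1,d2,p2):
    a,u=ray(d1,p1); b,v=ray(d2,p2); s=np.linalg.lstsq(np.c_[u,-v],b-a,rcond=None)[0]
    p,q=a+u*s[0],b+v*s[1]; return (p+q)/2,np.linalg.norm(p-q)
def proj(d,P): return cv2.projectPoints(np.array(P,float).reshape(-1,3),d['rvec'].astype(float),d['tvec'].astype(float),d['mtx'].astype(float),None)[0].reshape(-1,2)
E
python3 - <<'E'
from h import *
a=grab('top','top0.png');b=grab('side','side0.png')
print(telemetry.state())
for d in(a,b): print(ray(d,(280,210)))
E
```

```text
pics
{'time_s': 0.1, 'qpos': array([ 7.23081133e+01,  1.83480955e+01,  8.97006110e+01, -2.74580515e-03,
        7.20457006e+01, -1.14773613e+00]), 'qvel': array([ 0.05099261, -0.15568923, -0.10100792, -0.01922074, -0.01313212,
       -0.07258541]), 'effort': array([ 4.97099572e-04, -4.13332880e+01, -2.32508755e+01,  7.31801125e-02,
        4.20853542e-02, -5.24607003e-05]), 'ee_pos': array([163.63144567, 550.77042894, 235.19507018]), 'ee_rot': array([-1.79905559e+02,  7.19153587e-04,  1.63456699e+02]), 'force': array([-0.58713818, -0.06849507,  0.47540504]), 'torque': array([0.02313976, 0.02440538, 0.07258537]), 'gripper_width': 91.21481106064303}
(array([ 386.5629139 ,  -41.40084218, 1222.24993576]), array([ 0.1632975 , -0.01728839, -0.98642538]))
(array([ 390.37107397, -714.78745404,  692.70083926]), array([ 0.21735699,  0.70780712, -0.67213468]))
```

View pics/top0.png

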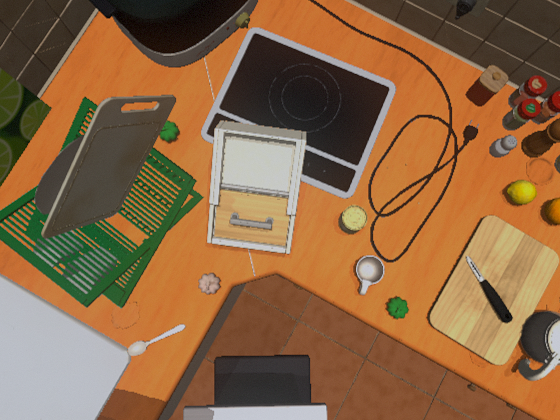

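View pics/side0.png

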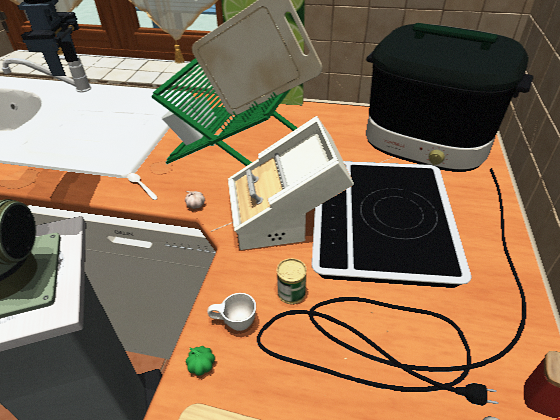

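Top view: the whitish bulb is at (209,283). Green look-alikes are at (168,130) and (398,307). The keeper is centred near (256,190) with its bar at (252,222), the mug is at (370,270) and the tin at (353,220). Side view: the bulb is at (195,201) and the bar at (252,187). The whitish bulb is the only one that fits, since it is not green and lies left of the keeper's front, opposite the mug. I'll confirm it in an enlarged crop.

```bash
python3 - <<'E'
from h import *
a=load('top0.png');b=load('side0.png')
A=cv2.resize(a['pixels'][115:300,190:325],None,fx=3.0,fy=3.0,interpolation=cv2.INTER_CUBIC)
B=cv2.resize(b['pixels'][110:255,180:310],None,fx=3.0,fy=3.0,interpolation=cv2.INTER_CUBIC)
C=np.zeros((600,800,3),np.uint8);C[:555,:405]=A;C[:435,408:798]=B
cv2.imwrite('pics/crop0.png',C[:,:,::-1])
for d,(u0,v0,u1,v1) in((a,(190,265,230,300)),(b,(180,185,212,215))):
    s=cv2.cvtColor(d['pixels'],cv2.COLOR_RGB2HSV)[v0:v1,u0:u1]
    m=((s[...,1]<120)&(s[...,2]>120)).astype(np.uint8)
    n,l,st,ce=cv2.connectedComponentsWithStats(m);k=1+st[1:,4].argmax();print(st[k],st[k][:2]+[u0,v0],ce[k]+[u0,v0])
E
```

```text
[  8   8  21  21 323] [198 273] [208.24458204 283.30340557]
[  5   6  20  15 223] [185 191] [193.88789238 197.8206278 ]
```

View pics/crop0.png

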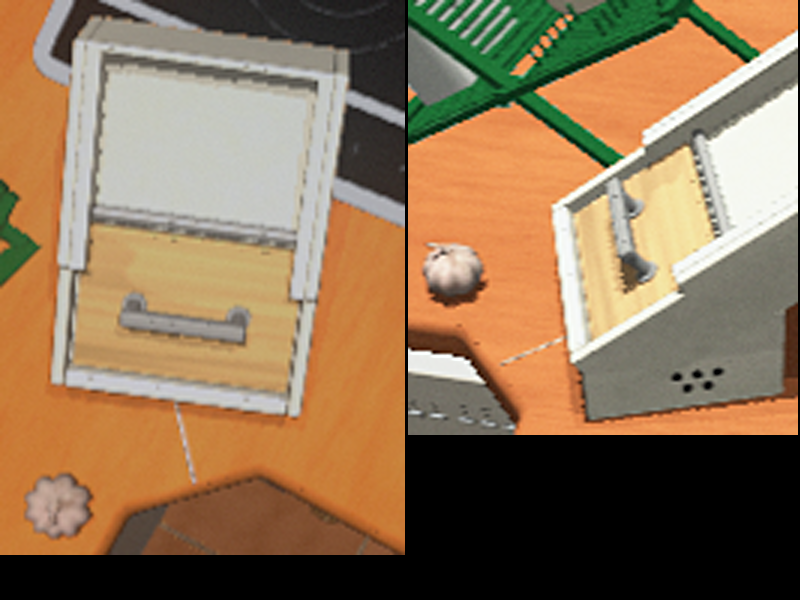

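The crop confirms it: the bulb at top (208,283) is whitish. The panel is shut below the rod, with the bar at about top (251,223). I'll fit the keeper's x, y and yaw from the marked points in both views.

```bash
python3 - <<'E'
from h import *
from scipy.optimize import least_squares
a=load('top0.png');b=load('side0.png')
T=lambda u,v:(u/3+190-.33,v/3+115-.33); S=lambda u,v:((u-408)/3+180-.33,v/3+110-.33)
L=lambda s,y,o:(-85+.848*s-.53*o,y,55+.53*s+.848*o)
obs=[(a,(-98,93,68),T(53,383)),(a,(-98,-93,68),T(300,413)),(a,L(85,93,29),T(58,268)),(a,L(85,-93,29),T(318,300)),
(a,L(56,45,40),T(120,319)),(a,L(56,-45,40),T(246,333)),
(b,(-98,93,68),S(555,205)),(b,(-98,-93,68),S(573,360)),(b,L(85,-93,29),S(674,270)),(b,L(85,93,29),S(645,132)),
(b,L(56,45,40),S(613,182)),(b,L(56,-45,40),S(628,256))]
def W(p,P):
    c,s=np.cos(p[2]),np.sin(p[2]);P=np.array(P);return np.array([p[0]+c*P[0]-s*P[1],p[1]+s*P[0]+c*P[1],P[2]+p[3]])
f=lambda p:np.concatenate([proj(d,W(p,P))[0]-q for d,P,q in obs])
for z in(0,1):
  r=least_squares(lambda p:f(np.r_[p[:3],p[3]*z]),[450,0,0,0],x_scale=[100,100,.1,10],loss='soft_l1')
  print(r.x[:2],np.degrees(r.x[2]),r.x[3]);print(f(r.x).reshape(-1,2).round(1).tolist())
  if z==0:p=r.x*[1,1,1,0]
print('bar',W(p,L(56,0,34)),'barTri',tri(a,obs[4][2],b,obs[10][2]),tri(a,obs[5][2],b,obs[11][2]),W(p,L(56,45,40)),W(p,L(56,-45,40)))
print('open',W(p,L(50,0,0)))
print('garlic',tri(a,(208.5,283.5),b,(194.5,201)),onz(a,(208.5,283.5),28),onz(b,(194.5,200.5),25))
for nm,d,q in(('mug',a,(370,268)),('tin',a,(354,219))):print(nm,onz(d,q,50))
E
```

```text
[597.98789606  -6.42746768] -8.24574362072716 0.0
[[-0.0, -3.1], [1.3, -2.2], [-0.0, -0.1], [0.4, 0.5], [-0.1, 0.3], [0.0, 1.1], [1.1, -1.7], [2.2, -0.5], [0.2, 5.3], [-1.8, 0.1], [-1.5, -1.0], [-1.9, -0.8]]
[598.34237141  -5.99780156] -8.30940275198573 -1.9563825028639266
[[-0.2, -3.2], [1.0, -2.2], [-0.1, -0.2], [0.1, 0.6], [-0.2, 0.3], [-0.2, 1.1], [1.3, -1.3], [2.4, -0.1], [0.3, 5.9], [-1.7, 0.7], [-1.3, -0.5], [-1.7, -0.3]]
bar [543.02998345   1.53688192 113.512     ] barTri (array([548.63355069,  46.61634639, 114.67685525]), np.float64(2.1178908498661393)) (array([536.77599319, -42.60458051, 115.31263242]), np.float64(1.0538134566353508)) [546.33671776  46.52774664 118.6       ] [533.42899853 -42.54183731 118.6       ]
open [ 5.55828293e+02 -3.17813916e-01  8.15000000e+01]
garlic (array([419.46182199, 103.01239397,  12.27808575]), np.float64(0.555823317166394)) [418.75997698 101.13922317  28.        ] [419.49734252  89.58981094  25.        ]
mug [ 446.82935388 -260.74553304   50.        ]
tin [ 557.77948614 -229.21686765   50.        ]
```

The keeper is at about (598,-6), yaw -8.25°, and the bulb at about (419,101). Tilting isn't offered, so I'll grip the bar with vertical fingers and a strong grip on its opposite corners. First I move round the dish rack towards the keeper.

```bash
python3 -m inch '[{"x":-1.5,"y":-2.7,"z":-0.6},{"x":-1.5,"y":-2.7,"z":-0.6},{"x":-1.5,"y":-2.7,"z":-0.6},{"x":-1.5,"y":-2.7,"z":-0.6},{"x":-1.5,"y":-2.7,"z":-0.6},{"x":-1.5,"y":-2.7,"z":-0.6},{"x":-1.5,"y":-2.7,"z":-0.6},{"x":-1.5,"y":-2.7,"z":-0.6},{"x":-1.5,"y":-2.7,"z":-0.6},{"x":-1.5,"y":-2.7,"z":-0.6},{},{}]'
cat >> h.py <<'E'
def go(tgt,yaw=None):
    """total shift in tool axes (cm) from measured pose; yaw units separately (apply yaw after shift)"""
    s=telemetry.state(); from scipy.spatial.transform import Rotation as Rn
    R=Rn.from_euler('xyz',s['ee_rot'],degrees=True)
    d=R.inv().apply(np.array(tgt,float)-s['ee_pos'])/10
    print('pos',s['ee_pos'].round(1),'rot',s['ee_rot'].round(2),'F',s['force'].round(1),'w',round(s['gripper_width'],1),'t',round(s['time_s'],2))
    print('shift cm',d.round(2),'yaw units',None if yaw is None else round(-(((yaw-s['ee_rot'][2]+180)%360)-180)/5,2))
E
python3 -c "
from h import *
go([410,60,330],81.8)"
```

```text
pos [163.6 550.8 235.2] rot [-179.91    0.    163.46] F [-0.6 -0.1  0.5] w 91.2 t 0.1
shift cm [-37.59 -40.05  -9.41] yaw units 16.33invalid input
```

```bash
python3 -m inch '[{"x":-1.5,"y":-2.7,"z":-0.6},{"x":-1.5,"y":-2.7,"z":-0.6},{"x":-1.5,"y":-2.7,"z":-0.6},{"x":-1.5,"y":-2.7,"z":-0.6},{"x":-1.5,"y":-2.7,"z":-0.6},{"x":-1.5,"y":-2.7,"z":-0.6},{"x":-1.5,"y":-2.7,"z":-0.6},{"x":-1.5,"y":-2.7,"z":-0.6},{"x":-1.5,"y":-2.7,"z":-0.6},{"x":-1.5,"y":-2.7,"z":-0.6},{"x":0},{"x":0}]'
python3 -c "
from h import *
go([410,60,330],81.8)"
```

```text
pos [163.6 550.8 235.2] rot [-179.91    0.    163.46] F [-0.6 -0.1  0.5] w 91.2 t 0.1
shift cm [-37.59 -40.05  -9.41] yaw units 16.33invalid input
```

```bash
python3 -m inch '[{"x":-1.5,"y":-2.7,"z":-0.6,"yaw":0,"gripper":1}]'; echo; python3 -c "
from h import *
go([410,60,330],81.8)"
```

```text
time_s: 0.18
ee_pos: [169.8, 523.8, 239.9]
ee_rot: [-180.0, -0.1, 163.6]
force: [0.9, -0.9, 0.9]
gripper_width: 91.1

pos [169.8 523.8 239.9] rot [-1.7999e+02 -8.0000e-02  1.6357e+02] F [ 0.9 -0.9  0.9] w 91.1 t 0.18
shift cm [-36.15 -37.69  -9.06] yaw units 16.35
```

All five keys are needed in each row.

```bash
python3 -m inch '[{"x":-1.6,"y":-3,"z":-0.8,"yaw":0,"gripper":1},{"x":-1.6,"y":-3,"z":-0.8,"yaw":0,"gripper":1},{"x":-1.6,"y":-3,"z":-0.8,"yaw":0,"gripper":1},{"x":-1.6,"y":-3,"z":-0.8,"yaw":0,"gripper":1},{"x":-1.6,"y":-3,"z":-0.8,"yaw":0,"gripper":1},{"x":-1.6,"y":-3,"z":-0.8,"yaw":0,"gripper":1},{"x":-1.6,"y":-3,"z":-0.8,"yaw":0,"gripper":1},{"x":-1.6,"y":-3,"z":-0.8,"yaw":0,"gripper":1},{"x":-2.6,"y":-2,"z":-0.8,"yaw":0,"gripper":1},{"x":-3,"y":-2,"z":-0.8,"yaw":0,"gripper":1},{"x":-3,"y":-2,"z":-0.5,"yaw":0,"gripper":1},{"x":-3,"y":-2,"z":0,"yaw":0,"gripper":1}]';  python3 -c "
from h import *
go([410,60,330],81.8)"
```

```text
time_s: 1.18
ee_pos: [314.0, 143.4, 328.1]
ee_rot: [179.9, 0.1, 163.5]
force: [-0.5, 0.6, 0.3]
gripper_width: 91.2
pos [314.  143.4 328.1] rot [1.7988e+02 1.2000e-01 1.6348e+02] F [-0.5  0.6  0.3] w 91.2 t 1.18
shift cm [-11.57  -5.27  -0.18] yaw units 16.34
```

```bash
python3 -m inch '[{"x":-2.9,"y":-1.3,"z":0,"yaw":0,"gripper":1},{"x":-2.9,"y":-1.3,"z":0,"yaw":0,"gripper":1},{"x":-2.9,"y":-1.3,"z":0,"yaw":0,"gripper":1},{"x":-2.9,"y":-1.3,"z":0,"yaw":0,"gripper":1},{"x":0,"y":0,"z":0,"yaw":1,"gripper":1},{"x":0,"y":0,"z":0,"yaw":1,"gripper":1},{"x":0,"y":0,"z":0,"yaw":1,"gripper":1},{"x":0,"y":0,"z":0,"yaw":1,"gripper":1},{"x":0,"y":0,"z":0,"yaw":1,"gripper":1},{"x":0,"y":0,"z":0,"yaw":1,"gripper":1},{"x":0,"y":0,"z":0,"yaw":1,"gripper":1},{"x":0,"y":0,"z":0,"yaw":1,"gripper":1}]' >/dev/null; python3 -m inch '[{"x":0,"y":0,"z":0,"yaw":1,"gripper":-0.2},{"x":0,"y":0,"z":0,"yaw":1,"gripper":-0.2},{"x":0,"y":0,"z":0,"yaw":1,"gripper":-0.2},{"x":0,"y":0,"z":0,"yaw":1,"gripper":-0.2},{"x":0,"y":0,"z":0,"yaw":1,"gripper":-0.2},{"x":0,"y":0,"z":0,"yaw":1,"gripper":-0.2},{"x":0,"y":0,"z":0,"yaw":1,"gripper":-0.2},{"x":0,"y":0,"z":0,"yaw":1,"gripper":-0.2},{"x":0,"y":0,"z":0,"yaw":0.34,"gripper":-0.2},{"x":0,"y":0,"z":0,"yaw":0,"gripper":-0.2},{"x":0,"y":0,"z":0,"yaw":0,"gripper":-0.2}]';  python3 -c "
from h import *
grab('wrist','w1.png')
go([520,0,250],81.8)"
```

```text
time_s: 3.1
ee_pos: [409.4, 61.9, 326.7]
ee_rot: [-180.0, 0.0, 81.8]
force: [0.1, 0.5, -1.0]
gripper_width: 36.3
pos [409.5  61.9 326.7] rot [-179.97    0.     81.8 ] F [-0.2  0.6 -0.3] w 36.5 t 3.15
shift cm [-4.55 11.83  7.67] yaw units 0.0
```

View pics/w1.png

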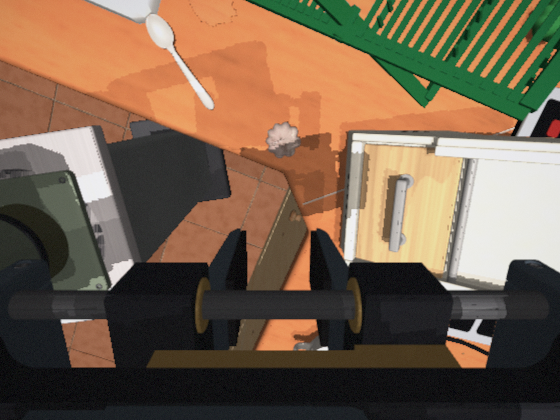

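The wrist view shows the bulb at about (283,139), and the bar runs from (405,178) to (396,249). The jaw axis is parallel to the keeper's x. I'll cross-check positions with this view.

```bash
python3 - <<'E'
from h import *
a=load('top0.png');b=load('side0.png');w=load('w1.png')
s=cv2.cvtColor(w['pixels'],cv2.COLOR_RGB2HSV)
m=((s[...,1]<70)&(s[...,2]>70)).astype(np.uint8)
m2=np.zeros_like(m);m2[160:265,375:430]=m[160:265,375:430]
for mm in(m2,):
    n,l,st,ce=cv2.connectedComponentsWithStats(mm);k=1+st[1:,4].argmax();print(st[k],ce[k]); pts=np.argwhere(l==k)[:,::-1];print(cv2.minAreaRect(pts.astype(np.float32)))
m3=np.zeros_like(m);s2=((s[...,1]<120)&(s[...,2]>120));m3[110:165,260:305]=s2[110:165,260:305]
n,l,st,ce=cv2.connectedComponentsWithStats(m3);k=1+st[1:,4].argmax();print('g',st[k],ce[k]);g=ce[k]
print('garlic',onz(w,(283,139),25),onz(w,g,25),tri(w,g,a,(208.3,283.3)))
T=lambda u,v:(u/3+190-.33,v/3+115-.33)
for p,q in(((405,178),T(120,319)),((396,249),T(246,333))): print(tri(w,p,a,q),onz(w,p,118.6))
print(proj(w,[[543,1.5,113.5],[546.3,46.5,118.6],[533.4,-42.5,118.6]]))
C=cv2.resize(w['pixels'][120:280,330:490],None,fx=3.7,fy=3.7,interpolation=cv2.INTER_CUBIC);cv2.imwrite('pics/w1c.png',C[:,:,::-1])
E
```

```text
[ 389  174   25   78 1001] [398.7982018  211.91308691]
((400.0665588378906, 212.509033203125), (17.70241355895996, 78.45158386230469), 7.72182559967041)
g [266 122  33  29 618] [281.10841424 135.1828479 ]
garlic [422.44326628 103.59956111  25.        ] [420.57007874 109.11123358  25.        ] (array([420.39596617, 106.29241882, -11.39473347]), np.float64(0.21437800481096445))
(array([549.51544926,  48.07746561, 121.80610572]), np.float64(7.009790494571402)) [553.81364689  48.95509927 118.6       ]
(array([539.20369776, -41.50105729, 113.85600515]), np.float64(5.860502324912447)) [540.45628317 -38.21452426 118.6       ]
[[395.42588202 216.85532982]
 [398.44456473 181.00880566]
 [390.33567584 252.93151369]]
```

View pics/w1c.png

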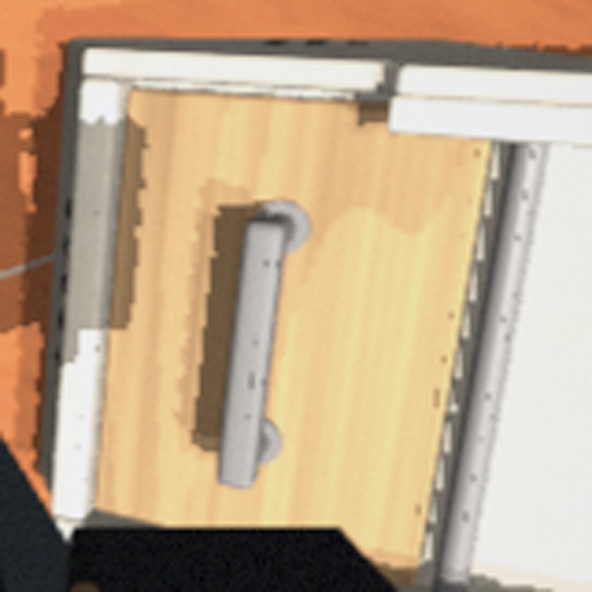

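Bar ends in the wrist view are (401,179) and (394,252), a few mm uphill of the fit. The consensus is a centre of about (545,2.5) and a yaw of about -7.5°. I'll move above it and compare fingers with bar up close.

```bash
python3 -c "
from h import *
go([545,2.5,165],82.3)"
python3 -m inch '[{"x":-0.8,"y":2.9,"z":1.2,"yaw":-0.1,"gripper":-0.2},{"x":-0.8,"y":2.9,"z":1.2,"yaw":0,"gripper":-0.2},{"x":-0.8,"y":2.9,"z":1.6,"yaw":0,"gripper":-0.2},{"x":-0.8,"y":2.9,"z":2.2,"yaw":0,"gripper":-0.2},{"x":-0.8,"y":2.2,"z":2.5,"yaw":0,"gripper":-0.2},{"x":0,"y":0.4,"z":2.5,"yaw":0,"gripper":-0.2},{"x":0,"y":0,"z":2.5,"yaw":0,"gripper":-0.2},{"x":0,"y":0,"z":2.5,"yaw":0,"gripper":-0.2},{"x":0,"y":0,"z":0,"yaw":0,"gripper":-0.25},{"x":0,"y":0,"z":0,"yaw":0,"gripper":-0.25}]'
python3 - <<'E'
from h import *
go([545,2.5,165],82.3)
w=grab('wrist','w2.png');b=grab('side','side2.png')
C=np.zeros((600,800,3),np.uint8);C[:315,:420]=cv2.resize(w['pixels'],(420,315));
q=cv2.resize(b['pixels'][120:240,190:310],None,fx=3,fy=3,interpolation=cv2.INTER_CUBIC);C[:360,430:790]=q
q=cv2.resize(w['pixels'][190:325,210:380],None,fx=2,fy=2);C[320:590,:340]=q
cv2.imwrite('pics/c2.png',C[:,:,::-1])
E
```

```text
pos [409.5  61.9 326.7] rot [-179.97    0.     81.8 ] F [-0.2  0.6 -0.3] w 36.5 t 3.15
shift cm [-3.95 14.27 16.17] yaw units -0.1
time_s: 3.98
ee_pos: [544.2, 2.9, 164.1]
ee_rot: [-179.8, 0.0, 82.3]
force: [0.9, 0.7, 0.5]
gripper_width: 34.3
pos [544.2   2.9 164.1] rot [-1.7983e+02  2.0000e-02  8.2270e+01] F [0.9 0.7 0.5] w 34.3 t 3.98
shift cm [-0.03  0.08 -0.09] yaw units -0.01
```

View pics/c2.png

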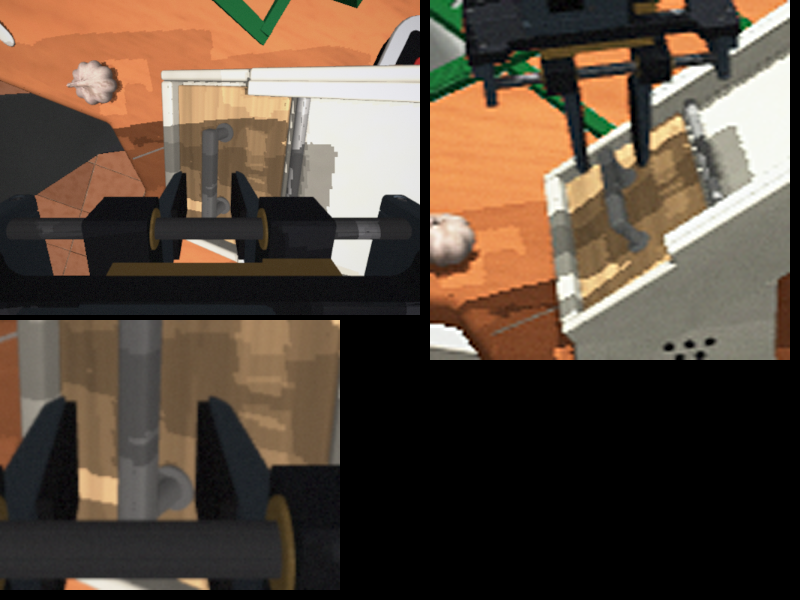

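The bar is centred between the fingers (crop: bar 118–160, fingers 78 and 197) and parallel to the pads. I'll narrow the opening, descend, watch the force and grip.

```bash
python3 -m inch '[{"x":0,"y":0,"z":0,"yaw":0,"gripper":-0.42},{"x":0,"y":0.05,"z":1,"yaw":0,"gripper":-0.42},{"x":0,"y":0,"z":1,"yaw":0,"gripper":-0.42},{"x":0,"y":0,"z":1,"yaw":0,"gripper":-0.42},{"x":0,"y":0,"z":0.5,"yaw":0,"gripper":-0.42},{"x":0,"y":0,"z":0.4,"yaw":0,"gripper":-0.42},{"x":0,"y":0,"z":0,"yaw":0,"gripper":-0.42}]'
python3 -m inch '[{"x":0,"y":0,"z":0,"yaw":0,"gripper":-0.7},{"x":0,"y":0,"z":0,"yaw":0,"gripper":-0.7},{"x":0,"y":0,"z":0,"yaw":0,"gripper":-0.7},{"x":0,"y":0,"z":0,"yaw":0,"gripper":-0.7},{"x":0,"y":0,"z":0,"yaw":0,"gripper":-1},{"x":0,"y":0,"z":0,"yaw":0,"gripper":-1}]' 10
```

```text
time_s: 4.67
ee_pos: [544.6, 2.9, 124.6]
ee_rot: [-179.9, 0.0, 82.3]
force: [-0.9, 0.6, 0.4]
gripper_width: 26.7
time_s: 5.17
ee_pos: [545.0, 2.9, 126.1]
ee_rot: [-180.0, -0.0, 82.2]
force: [-1.3, 0.4, 1.4]
gripper_width: 15.4
```

```bash
python3 -m inch '[{"x":0,"y":0,"z":0,"yaw":0,"gripper":-1},{"x":0,"y":0,"z":0,"yaw":0,"gripper":-1},{"x":0,"y":0,"z":0,"yaw":0,"gripper":-1}]' 45; python3 -m inch '[{"x":0,"y":-0.16,"z":-0.25,"yaw":0,"gripper":-1},{"x":0,"y":-0.16,"z":-0.25,"yaw":0,"gripper":-1},{"x":0,"y":-0.16,"z":-0.25,"yaw":0,"gripper":-1},{"x":0,"y":-0.16,"z":-0.25,"yaw":0,"gripper":-1},{"x":0,"y":0,"z":0,"yaw":0,"gripper":-1}]'
python3 - <<'E'
from h import *
b=grab('side','side3.png')
C=cv2.resize(b['pixels'][120:250,200:330],None,fx=4.5,fy=4.5,interpolation=cv2.INTER_CUBIC)
cv2.imwrite('pics/c3.png',C[:,:,::-1])
E
```

```text
time_s: 5.42
ee_pos: [545.1, 2.9, 126.1]
ee_rot: [-180.0, -0.0, 82.2]
force: [-3.4, 0.2, 2.3]
gripper_width: 14.3
time_s: 5.83
ee_pos: [539.2, 3.7, 136.6]
ee_rot: [179.9, -0.0, 82.3]
force: [0.9, -1.2, -1.4]
gripper_width: 14.5
```

View pics/c3.png

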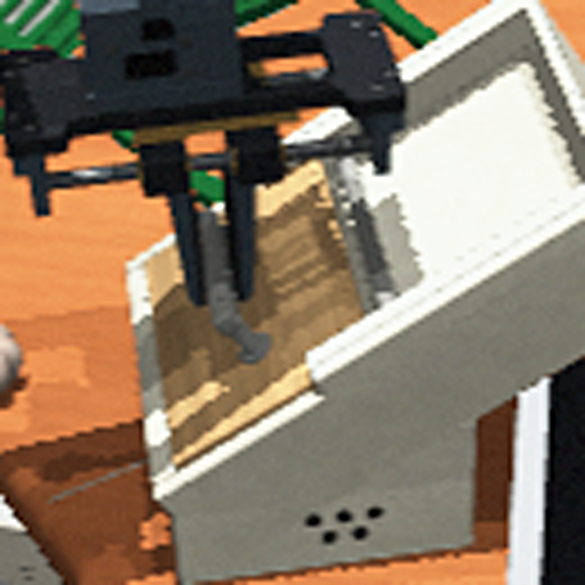

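The panel is gripped, but this side view doesn't show clearly how far its upper edge has risen. I'll check its tilt from the wrist and top cameras.

```bash
python3 - <<'E'
from h import *
w=grab('wrist','w3.png');a=grab('top','top3.png');w2=load('w2.png')
C=np.zeros((600,800,3),np.uint8)
C[:280,:400]=cv2.resize(w2['pixels'][80:220,210:410],None,fx=2,fy=2,interpolation=cv2.INTER_CUBIC)
C[:280,400:800]=cv2.resize(w['pixels'][80:220,210:410],None,fx=2,fy=2,interpolation=cv2.INTER_CUBIC)
A=lambda d:cv2.resize(d['pixels'][175:255,205:315],None,fx=3.6,fy=3.6,interpolation=cv2.INTER_CUBIC)
q=A(load('top0.png'));C[290:290+q.shape[0],:396]=q;q=A(a);C[290:290+q.shape[0],400:796]=q
cv2.imwrite('pics/c4.png',C[:,:,::-1])
E
```

```text
(no output)
```

View pics/c4.png

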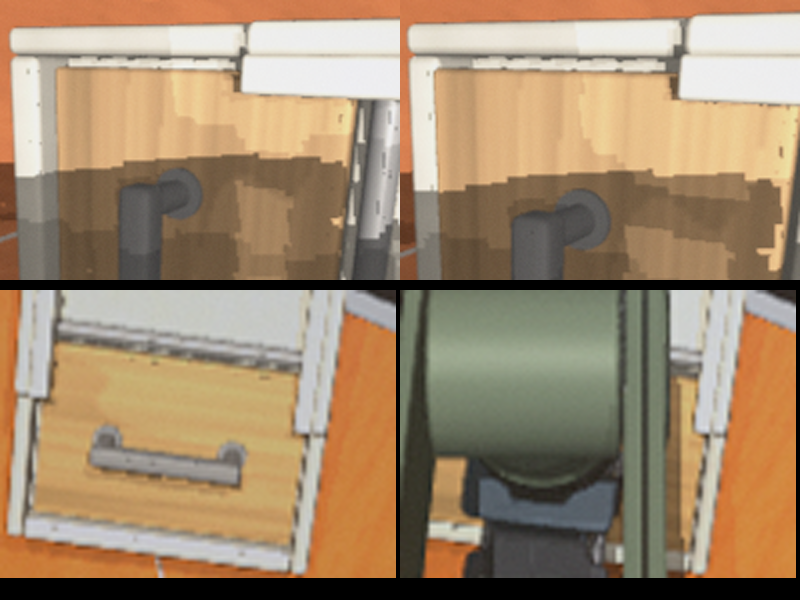

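```bash
python3 - <<'E'
from h import *
w2=load('w2.png');w=load('w3.png')
c,s=np.cos(np.radians(-7.8)),np.sin(np.radians(-7.8))
# keeper origin so that bar is at (545,2.7)
k=np.array([-55.5,0]);o=np.array([545,2.7])-np.array([c*k[0],s*k[0]])
def W(S,y,O):
    X=-85+.848*S-.53*O; return [o[0]+c*X-s*y,o[1]+s*X+c*y,55+.53*S+.848*O]
def edges(d,ds,do,al):
    r=[]
    for e,y in((56,40),(56,60),(-56,75)):
        a=np.radians(al); S=56+ds+e*np.cos(a)+(-26)*np.sin(a)*-1*-1; O=34+do-26*np.cos(a)-e*np.sin(a)
        r.append(proj(d,W(S,y,O))[0].round(1).tolist())
    return r
print('w2 obs upper (386,130) lower (239,115)',edges(w2,0,0,0))
for al in(0,5,10,15,20): print(al,'w3 obs upper u~407.5 at v~140, lower (229,115)',edges(w,.5,12,al))
from math import *
E
```

```text
w2 obs upper (386,130) lower (239,115) [[378.9, 182.5], [382.0, 149.8], [235.1, 120.2]]
0 w3 obs upper u~407.5 at v~140, lower (229,115) [[399.6, 199.3], [404.2, 159.5], [225.5, 122.3]]
5 w3 obs upper u~407.5 at v~140, lower (229,115) [[396.7, 196.5], [401.0, 157.8], [217.9, 122.5]]
10 w3 obs upper u~407.5 at v~140, lower (229,115) [[393.0, 193.8], [397.1, 156.3], [210.4, 122.7]]
15 w3 obs upper u~407.5 at v~140, lower (229,115) [[388.7, 191.3], [392.5, 154.9], [203.0, 123.0]]
20 w3 obs upper u~407.5 at v~140, lower (229,115) [[383.9, 189.0], [387.4, 153.5], [195.8, 123.3]]
```

The edge pixels match a parallel lift of about 12 mm with no tilt (lower-edge offset 3.9 px before, 3.5 px after). I'll slide up the slope, starting with a short probe.

```bash
python3 -m inch '[{"x":0,"y":-0.05,"z":-0.08,"yaw":0,"gripper":-1},{"x":0,"y":0.7,"z":-0.44,"yaw":0,"gripper":-1},{"x":0,"y":0.7,"z":-0.44,"yaw":0,"gripper":-1},{"x":0,"y":0.7,"z":-0.44,"yaw":0,"gripper":-1},{"x":0,"y":0,"z":0,"yaw":0,"gripper":-1}]'; python3 -m inch '[{"x":0,"y":0.7,"z":-0.44,"yaw":0,"gripper":-1},{"x":0,"y":0.7,"z":-0.44,"yaw":0,"gripper":-1},{"x":0,"y":0.7,"z":-0.44,"yaw":0,"gripper":-1},{"x":0,"y":0,"z":0,"yaw":0,"gripper":-1}]'
```

```text
time_s: 6.4
ee_pos: [562.0, 0.7, 151.1]
ee_rot: [179.8, -0.0, 82.2]
force: [0.3, -0.7, -2.0]
gripper_width: 13.6
time_s: 6.73
ee_pos: [582.6, -2.1, 164.4]
ee_rot: [179.8, -0.0, 82.2]
force: [0.9, 0.2, -2.4]
gripper_width: 14.5
```

```bash
python3 -m inch '[{"x":0,"y":0.7,"z":-0.44,"yaw":0,"gripper":-1},{"x":0,"y":0.7,"z":-0.44,"yaw":0,"gripper":-1},{"x":0,"y":0.7,"z":-0.44,"yaw":0,"gripper":-1},{"x":0,"y":0.7,"z":-0.44,"yaw":0,"gripper":-1},{"x":0,"y":0,"z":0,"yaw":0,"gripper":-1}]'; python3 -m inch '[{"x":0,"y":0.7,"z":-0.44,"yaw":0,"gripper":-1},{"x":0,"y":0.7,"z":-0.44,"yaw":0,"gripper":-1},{"x":0,"y":0.7,"z":-0.44,"yaw":0,"gripper":-1},{"x":0,"y":0,"z":0,"yaw":0,"gripper":-1}]'
```

```text
time_s: 7.15
ee_pos: [610.2, -5.9, 181.9]
ee_rot: [179.8, -0.0, 82.2]
force: [0.5, 0.0, -1.2]
gripper_width: 14.2
time_s: 7.48
ee_pos: [630.9, -8.7, 195.1]
ee_rot: [179.8, -0.0, 82.2]
force: [0.4, -0.5, -2.2]
gripper_width: 14.1
```

```bash
python3 -m inch '[{"x":0,"y":0.83,"z":-0.52,"yaw":0,"gripper":-1},{"x":0,"y":0.83,"z":-0.52,"yaw":0,"gripper":-1},{"x":0,"y":0,"z":0,"yaw":0,"gripper":-1}]'; python3 -m inch '[{"x":0,"y":0.2,"z":0.32,"yaw":0,"gripper":-1},{"x":0,"y":0.2,"z":0.32,"yaw":0,"gripper":-1},{"x":0,"y":0.2,"z":0.32,"yaw":0,"gripper":-1},{"x":0,"y":0,"z":0,"yaw":0,"gripper":-1}]'
```

```text
time_s: 7.73
ee_pos: [646.8, -10.9, 205.2]
ee_rot: [179.8, -0.0, 82.2]
force: [1.0, -0.5, -1.9]
gripper_width: 14.2
time_s: 8.07
ee_pos: [651.4, -11.6, 194.6]
ee_rot: [179.9, -0.0, 82.2]
force: [0.6, -0.5, 0.8]
gripper_width: 13.9
```

```bash
python3 -m inch '[{"x":0,"y":0.06,"z":0.1,"yaw":0,"gripper":-1},{"x":0,"y":0,"z":0,"yaw":0,"gripper":-1}]'; python3 -m inch '[{"x":0,"y":-0.12,"z":0.08,"yaw":0,"gripper":-1},{"x":0,"y":0,"z":0,"yaw":0,"gripper":-1}]'
python3 - <<'E'
from h import *
b=grab('side','side5.png');a=grab('top','top5.png')
C=np.zeros((600,800,3),np.uint8)
C[:480,:480]=cv2.resize(b['pixels'][105:225,220:340],None,fx=4,fy=4,interpolation=cv2.INTER_CUBIC)
C[:465,485:800]=cv2.resize(a['pixels'][115:270,205:310],None,fx=3,fy=3,interpolation=cv2.INTER_CUBIC)
cv2.imwrite('pics/c5.png',C[:,:,::-1])
E
```

```text
time_s: 8.23
ee_pos: [651.6, -11.5, 193.8]
ee_rot: [180.0, -0.0, 82.2]
force: [-0.4, -0.1, 1.3]
gripper_width: 14.3
time_s: 8.4
ee_pos: [651.4, -11.5, 193.5]
ee_rot: [179.8, -0.0, 82.2]
force: [3.1, -0.6, 1.8]
gripper_width: 14.1
```

View pics/c5.png

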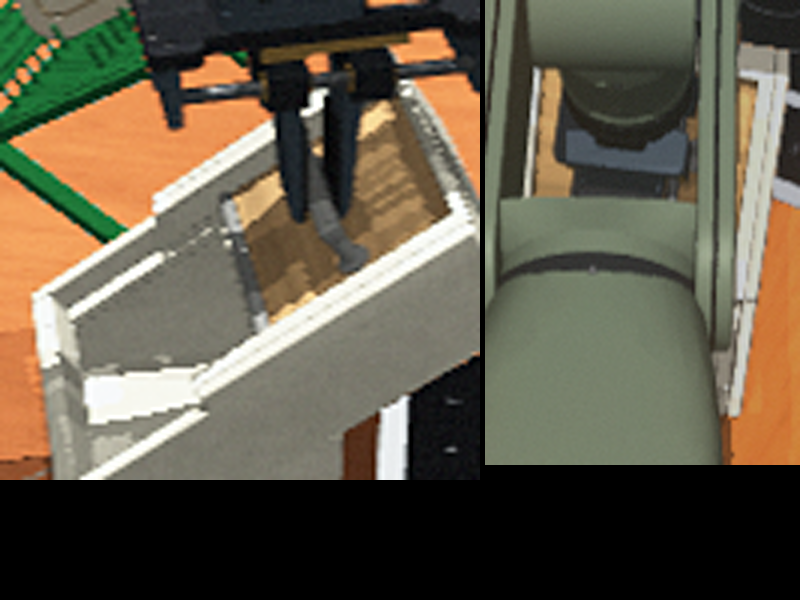

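The panel is parked above the rod: in the side crop the rod at (240,260) lies below the panel's lower edge, and it pushes back with about 3 N. Release and rise.

```bash
python3 -m inch '[{"x":0,"y":0,"z":0,"yaw":0,"gripper":-0.45},{"x":0,"y":0,"z":0,"yaw":0,"gripper":-0.45},{"x":0,"y":0,"z":0,"yaw":0,"gripper":-0.45},{"x":0,"y":0,"z":0,"yaw":0,"gripper":-0.45},{"x":0,"y":0,"z":-0.5,"yaw":0,"gripper":-0.45},{"x":0,"y":0,"z":-1.5,"yaw":0,"gripper":-0.45},{"x":0,"y":0,"z":-2.5,"yaw":0,"gripper":-0.45},{"x":0,"y":0,"z":-3,"yaw":0,"gripper":0.8},{"x":0.5,"y":-2.5,"z":-1.5,"yaw":0,"gripper":0.8},{"x":0.8,"y":-3.5,"z":0,"yaw":0,"gripper":0.8},{"x":0.8,"y":-3.5,"z":0,"yaw":0,"gripper":0.8}]'; python3 - <<'E'
from h import *
go([421,104,180],172.3)
a=load('top0.png')
d=grab('side','side6.png')
for f in('side5.png','side6.png'):
    p=load(f)['pixels'][105:225,220:340].astype(int)
    m=(p[...,0]>p[...,2]+50)&(p[...,0]>110); print(f,m[40:100,50:110].sum())
E
```

```text
time_s: 9.42
ee_pos: [558.6, 22.2, 284.0]
ee_rot: [179.9, -0.0, 82.2]
force: [0.1, 0.8, -0.5]
gripper_width: 49.1
pos [558.6  22.2 284. ] rot [ 1.799e+02 -3.000e-02  8.220e+01] F [ 0.1  0.8 -0.5] w 49.1 t 9.42
shift cm [  6.23 -14.76  10.38] yaw units -18.02
side5.png 623
side6.png 970
```

```bash
python3 -m inch '[{"x":1.5,"y":-3.6,"z":0,"yaw":0,"gripper":0.9},{"x":1.5,"y":-3.6,"z":0,"yaw":0,"gripper":0.9},{"x":1.6,"y":-3.7,"z":0,"yaw":0,"gripper":0.9},{"x":1.6,"y":-3.7,"z":1,"yaw":0,"gripper":0.9},{"x":0,"y":0,"z":2,"yaw":-1,"gripper":0.9},{"x":0,"y":0,"z":2,"yaw":-1,"gripper":0.9},{"x":0,"y":0,"z":2,"yaw":-1,"gripper":0.9},{"x":0,"y":0,"z":2,"yaw":-1,"gripper":0.9},{"x":0,"y":0,"z":1,"yaw":-1,"gripper":0.9},{"x":0,"y":0,"z":0,"yaw":-1,"gripper":0.9},{"x":0,"y":0,"z":0,"yaw":-1,"gripper":0.9},{"x":0,"y":0,"z":0,"yaw":-1,"gripper":0.9}]'; python3 -m inch '[{"x":0,"y":0,"z":0,"yaw":-1,"gripper":0.9},{"x":0,"y":0,"z":0,"yaw":-1,"gripper":0.9},{"x":0,"y":0,"z":0,"yaw":-1,"gripper":0.9},{"x":0,"y":0,"z":0,"yaw":-1,"gripper":0.9},{"x":0,"y":0,"z":0,"yaw":-1,"gripper":0.9},{"x":0,"y":0,"z":0,"yaw":-1,"gripper":0.9},{"x":0,"y":0,"z":0,"yaw":-1,"gripper":0.9},{"x":0,"y":0,"z":0,"yaw":-1,"gripper":0.9},{"x":0,"y":0,"z":0,"yaw":-1,"gripper":0.9},{"x":0,"y":0,"z":0,"yaw":-1,"gripper":0.9},{"x":0,"y":0,"z":0,"yaw":0,"gripper":0.9}]'
python3 - <<'E'
from h import *
w=grab('wrist','w6.png');b=grab('side','side6.png')
s=cv2.cvtColor(w['pixels'],cv2.COLOR_RGB2HSV)
print(proj(w,[[421,104,25],[421,104,51]]))
C=np.zeros((600,800,3),np.uint8);C[:420,:560]=w['pixels']
q=b['pixels'][105:285,150:340];C[420:600,:190]=q
q=cv2.resize(b['pixels'][150:240,160:250],None,fx=2.6,fy=2.6);C[:234,563:797]=q
cv2.imwrite('pics/c6.png',C[:,:,::-1])
go([421,104,28],172.3)
E
```

```text
time_s: 10.47
ee_pos: [422.6, 103.2, 182.9]
ee_rot: [-179.9, -0.0, 122.5]
force: [0.4, -0.1, -0.4]
gripper_width: 86.7
time_s: 11.38
ee_pos: [422.8, 103.2, 183.2]
ee_rot: [-180.0, -0.0, 172.3]
force: [-0.6, 0.8, 0.0]
gripper_width: 86.4
[[277.94323543 193.4502738 ]
 [277.91248845 200.6219706 ]]
pos [422.8 103.3 183.1] rot [ 1.8000e+02 -1.0000e-02  1.7213e+02] F [-1.  -0.1  0.3] w 86.9 t 11.48
shift cm [ 0.19  0.05 15.51] yaw units -0.03
```

View pics/c6.png

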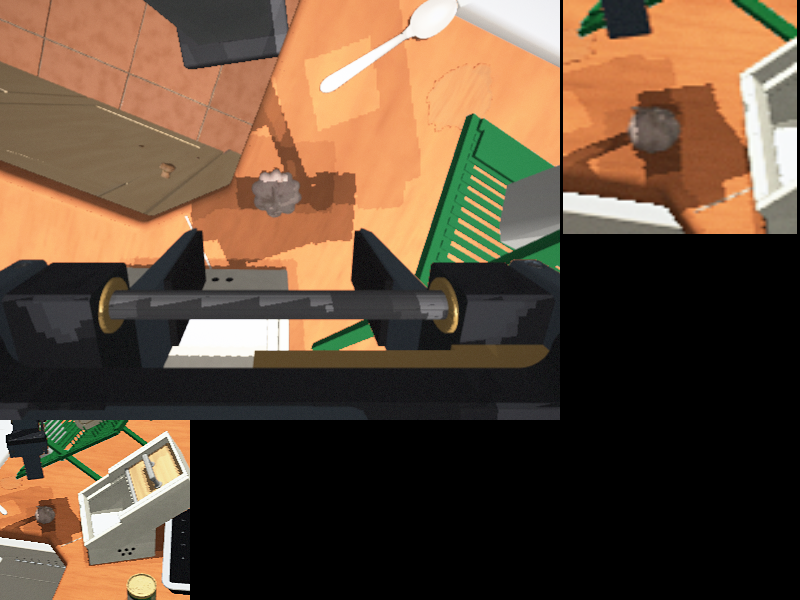

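The bulb is at (276,193), against a prediction of (278,193), and the panel stays parked on its own. Descend and grip.

```bash
python3 -m inch '[{"x":0.1,"y":0,"z":2.5,"yaw":0,"gripper":0.9},{"x":0,"y":0,"z":2.5,"yaw":0,"gripper":0.9},{"x":0,"y":0,"z":2.5,"yaw":0,"gripper":0.9},{"x":0,"y":0,"z":2.5,"yaw":0,"gripper":0.9},{"x":0,"y":0,"z":2.5,"yaw":0,"gripper":0.9},{"x":0,"y":0,"z":1.5,"yaw":0,"gripper":0.9},{"x":0,"y":0,"z":1.3,"yaw":0,"gripper":0.9},{"x":0,"y":0,"z":0,"yaw":0,"gripper":0.3},{"x":0,"y":0,"z":0,"yaw":0,"gripper":-0.2},{"x":0,"y":0,"z":0,"yaw":0,"gripper":-0.2},{"x":0,"y":0,"z":0,"yaw":0,"gripper":-0.2},{"x":0,"y":0,"z":0,"yaw":0,"gripper":-0.2}]' 8; python3 -m inch '[{"x":0,"y":0,"z":0,"yaw":0,"gripper":-0.2},{"x":0,"y":0,"z":0,"yaw":0,"gripper":-0.2},{"x":0,"y":0,"z":-1,"yaw":0,"gripper":-0.2},{"x":0,"y":0,"z":-2,"yaw":0,"gripper":-0.2},{"x":0,"y":0,"z":-2,"yaw":0,"gripper":-0.2}]'
```

```text
time_s: 12.48
ee_pos: [422.6, 103.5, 30.8]
ee_rot: [180.0, 0.1, 172.2]
force: [-0.4, -0.2, -0.1]
gripper_width: 55.9
time_s: 12.9
ee_pos: [421.1, 103.3, 80.1]
ee_rot: [-180.0, -0.1, 172.2]
force: [0.6, 0.8, -0.7]
gripper_width: 47.8
```

```bash
python3 -m inch '[{"x":0,"y":0,"z":-3.5,"yaw":0,"gripper":-0.2},{"x":0,"y":0,"z":-3.5,"yaw":0,"gripper":-0.2},{"x":0,"y":0,"z":-2,"yaw":0,"gripper":-0.2},{"x":0,"y":0,"z":0,"yaw":0,"gripper":-0.2}]'; python3 -c "
from h import *
go([550.5,2,165],172.3)"
```

```text
time_s: 13.23
ee_pos: [424.6, 104.0, 174.4]
ee_rot: [179.8, 0.5, 172.2]
force: [0.6, -0.7, 0.4]
gripper_width: 47.9
pos [424.6 104.  174.4] rot [179.79   0.55 172.25] F [ 0.6 -0.7  0.4] w 47.9 t 13.23
shift cm [-13.85  -8.42   1.04] yaw units -0.01
```

```bash
python3 -m inch '[{"x":-2.3,"y":-1.4,"z":0,"yaw":0,"gripper":-0.2},{"x":-2.3,"y":-1.4,"z":0,"yaw":0,"gripper":-0.2},{"x":-2.3,"y":-1.4,"z":0,"yaw":0,"gripper":-0.2},{"x":-2.3,"y":-1.4,"z":0,"yaw":0,"gripper":-0.2},{"x":-2.3,"y":-1.4,"z":0,"yaw":0,"gripper":-0.2},{"x":-2.3,"y":-1.4,"z":1,"yaw":0,"gripper":-0.2},{"x":0,"y":0,"z":0,"yaw":0,"gripper":-0.2},{"x":0,"y":0,"z":0,"yaw":0,"gripper":-0.2}]'; python3 - <<'E'
from h import *
go([550.5,2,88],172.3)
b=grab('side','side7.png');w=grab('wrist','w7.png')
C=np.zeros((480,800,3),np.uint8)
C[:480,:480]=cv2.resize(b['pixels'][95:255,180:340],None,fx=3,fy=3,interpolation=cv2.INTER_CUBIC)
C[:240,480:]=cv2.resize(w['pixels'],(320,240),interpolation=cv2.INTER_AREA)
cv2.imwrite('pics/c7.png',C[:,:,::-1])
E
```

```text
time_s: 13.9
ee_pos: [546.7, 0.9, 157.8]
ee_rot: [-180.0, -0.2, 172.1]
force: [-0.9, 0.3, 0.8]
gripper_width: 47.7
pos [546.7   0.9 157.8] rot [-179.99   -0.23  172.14] F [-0.9  0.3  0.8] w 47.7 t 13.9
shift cm [-0.39  0.16  6.98] yaw units -0.03
```

View pics/c7.png

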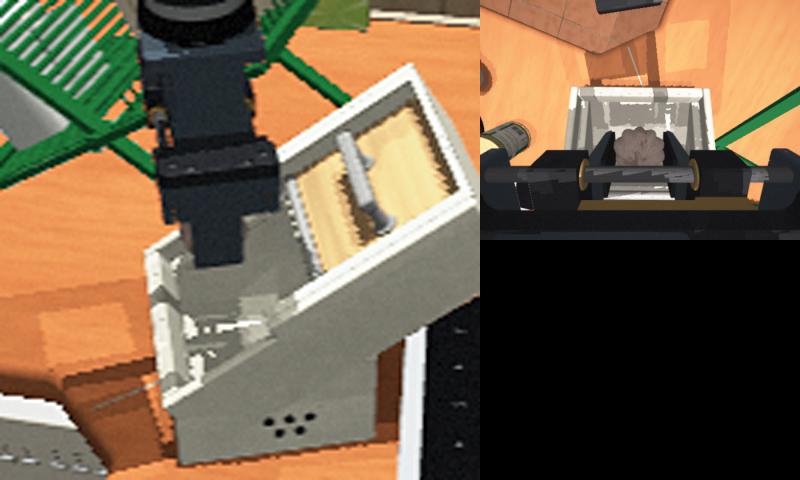

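The bulb sits between the fingers over the open bay, and the panel is still parked. Lower and release.

```bash
python3 -m inch '[{"x":-0.2,"y":0.1,"z":2,"yaw":0,"gripper":-0.2},{"x":0,"y":0,"z":2,"yaw":0,"gripper":-0.2},{"x":0,"y":0,"z":2,"yaw":0,"gripper":-0.2},{"x":0,"y":0,"z":1,"yaw":0,"gripper":-0.2},{"x":0,"y":0,"z":0,"yaw":0,"gripper":-0.2},{"x":0,"y":0,"z":0,"yaw":0,"gripper":0.4},{"x":0,"y":0,"z":0,"yaw":0,"gripper":0.4},{"x":0,"y":0,"z":0,"yaw":0,"gripper":0.4},{"x":0,"y":0,"z":0,"yaw":0,"gripper":0.4}]'; python3 -m inch '[{"x":0,"y":0,"z":-2,"yaw":0,"gripper":0.4},{"x":0,"y":0,"z":-3,"yaw":0,"gripper":0.2},{"x":0,"y":0,"z":-3.5,"yaw":0,"gripper":0},{"x":0,"y":0,"z":-3.5,"yaw":0,"gripper":-0.2},{"x":0,"y":0,"z":-3.5,"yaw":0,"gripper":-0.25},{"x":0,"y":0,"z":-3.5,"yaw":1,"gripper":-0.25},{"x":0,"y":0,"z":0,"yaw":1,"gripper":-0.25},{"x":0,"y":0,"z":0,"yaw":1,"gripper":-0.25},{"x":0,"y":0,"z":0,"yaw":1,"gripper":-0.25},{"x":0,"y":0,"z":0,"yaw":1,"gripper":-0.25},{"x":0,"y":0,"z":0,"yaw":1,"gripper":-0.25},{"x":0,"y":0,"z":0,"yaw":1,"gripper":-0.25}]';python3 -m inch '[{"x":0,"y":0,"z":0,"yaw":1,"gripper":-0.25},{"x":0,"y":0,"z":0,"yaw":1,"gripper":-0.25},{"x":0,"y":0,"z":0,"yaw":1,"gripper":-0.25},{"x":0,"y":0,"z":0,"yaw":1,"gripper":-0.25},{"x":0,"y":0,"z":0,"yaw":1,"gripper":-0.25},{"x":0,"y":0,"z":0,"yaw":1,"gripper":-0.25},{"x":0,"y":0,"z":0,"yaw":1,"gripper":-0.25},{"x":0,"y":0,"z":0,"yaw":1,"gripper":-0.25},{"x":0,"y":0,"z":0,"yaw":1,"gripper":-0.25},{"x":0,"y":0,"z":0,"yaw":1,"gripper":-0.25},{"x":0,"y":0,"z":0,"yaw":1,"gripper":-0.25},{"x":0,"y":0,"z":0,"yaw":0,"gripper":-0.25}]'
python3 - <<'E'
from h import *
b=grab('side','side8.png');w=grab('wrist','w8.png');a=grab('top','top8.png')
go([651.4,-11.5,240],82.3)
print(proj(w,[[650,-11,181]]))
# bulb inside: pinkish-gray blob; search wrist image in projected keeper bay
c,s=np.cos(np.radians(-7.8)),np.sin(np.radians(-7.8))
bay=[[600+c*x-s*y,-4.8+s*x+c*y,60] for x,y in((-85,75),(-85,-75),(10,-75),(10,75))]
print(proj(w,bay).round().tolist(),proj(b,bay).round().tolist())
p=w['pixels'].astype(int);q=proj(w,bay).astype(int)
m=np.zeros(p.shape[:2],np.uint8);cv2.fillPoly(m,[q],1)
bl=((p[...,0]-p[...,2]>12)&(p[...,0]-p[...,2]<70)&(m>0)).astype(np.uint8)
n,l,st,ce=cv2.connectedComponentsWithStats(bl);k=1+st[1:,4].argmax();print(st[k],ce[k],onz(w,ce[k],33))
E
```

```text
time_s: 14.75
ee_pos: [550.1, 2.4, 91.1]
ee_rot: [180.0, 0.1, 172.3]
force: [0.8, -0.8, -0.0]
gripper_width: 64.0
time_s: 15.75
ee_pos: [549.3, 2.2, 280.7]
ee_rot: [179.9, 0.1, 137.0]
force: [-0.7, -0.4, 0.3]
gripper_width: 34.2
time_s: 16.75
ee_pos: [549.4, 2.2, 280.6]
ee_rot: [179.9, -0.0, 82.2]
force: [-0.0, 0.2, 0.3]
gripper_width: 33.8
pos [549.3   2.3 280.3] rot [ 1.7996e+02 -1.0000e-02  8.2360e+01] F [0.8 0.6 0. ] w 34.3 t 16.9
shift cm [-1.00e-02  1.03e+01  4.04e+00] yaw units 0.01
[[401.19909408 214.32415322]]
[[247.0, 117.0], [250.0, 241.0], [326.0, 241.0], [333.0, 117.0]] [[236.0, 182.0], [243.0, 225.0], [287.0, 219.0], [275.0, 178.0]]
[ 247  116   85  125 7345] [288.57467665 181.26494214] [562.48161875  -4.26676269  33.        ]
```

Release confirmed by the jaw opening and free force. Regrip the bar at the recorded parked pose.

```bash
python3 -m inch '[{"x":0,"y":2.6,"z":0,"yaw":0,"gripper":-0.4},{"x":0,"y":2.6,"z":0,"yaw":0,"gripper":-0.4},{"x":0,"y":2.6,"z":0,"yaw":0,"gripper":-0.4},{"x":0,"y":2.5,"z":2,"yaw":0,"gripper":-0.4},{"x":0,"y":0,"z":2,"yaw":0,"gripper":-0.4},{"x":0,"y":0,"z":1,"yaw":0,"gripper":-0.4},{"x":0,"y":0,"z":0,"yaw":0,"gripper":-0.4},{"x":0,"y":0,"z":0,"yaw":0,"gripper":-0.4}]'; python3 -c "
from h import *
go([651.4,-11.5,193.5],82.3)"
```

```text
time_s: 17.57
ee_pos: [650.8, -11.5, 230.0]
ee_rot: [-179.9, 0.0, 82.3]
force: [-0.8, -1.0, -0.1]
gripper_width: 27.3
pos [650.8 -11.5 230. ] rot [-179.94    0.     82.29] F [-0.8 -1.  -0.1] w 27.3 t 17.57
shift cm [0.01 0.06 3.65] yaw units -0.0
```

```bash
python3 -m inch '[{"x":0,"y":0.05,"z":1.2,"yaw":0,"gripper":-0.4},{"x":0,"y":0,"z":1.2,"yaw":0,"gripper":-0.4},{"x":0,"y":0,"z":0.8,"yaw":0,"gripper":-0.4},{"x":0,"y":0,"z":0.45,"yaw":0,"gripper":-0.4},{"x":0,"y":0,"z":0,"yaw":0,"gripper":-0.4}]'; python3 -m inch '[{"x":0,"y":0,"z":0,"yaw":0,"gripper":-1},{"x":0,"y":0,"z":0,"yaw":0,"gripper":-1},{"x":0,"y":0,"z":0,"yaw":0,"gripper":-1},{"x":0,"y":0,"z":0,"yaw":0,"gripper":-1},{"x":0,"y":0,"z":0,"yaw":0,"gripper":-1}]' 10;  python3 -m inch '[{"x":0,"y":0,"z":0,"yaw":0,"gripper":-1},{"x":0,"y":0,"z":0,"yaw":0,"gripper":-1},{"x":0,"y":0,"z":0,"yaw":0,"gripper":-1}]' 45
```

```text
time_s: 17.98
ee_pos: [651.5, -11.5, 193.5]
ee_rot: [-180.0, -0.0, 82.3]
force: [0.5, 0.4, -0.6]
gripper_width: 27.1
time_s: 18.4
ee_pos: [651.7, -11.6, 194.4]
ee_rot: [180.0, -0.0, 82.2]
force: [-3.5, 0.2, 5.3]
gripper_width: 15.4
time_s: 18.65
ee_pos: [651.6, -11.5, 194.4]
ee_rot: [180.0, -0.0, 82.2]
force: [-4.2, -0.3, 5.3]
gripper_width: 14.2
```

```bash
python3 -m inch '[{"x":0,"y":0.08,"z":-0.05,"yaw":0,"gripper":-1},{"x":0,"y":-0.17,"z":-0.28,"yaw":0,"gripper":-1},{"x":0,"y":-0.17,"z":-0.28,"yaw":0,"gripper":-1},{"x":0,"y":-0.17,"z":-0.28,"yaw":0,"gripper":-1},{"x":0,"y":-0.17,"z":-0.28,"yaw":0,"gripper":-1},{"x":0,"y":0,"z":0,"yaw":0,"gripper":-1}]'; python3 -m inch '[{"x":0,"y":-0.7,"z":0.44,"yaw":0,"gripper":-1},{"x":0,"y":-0.7,"z":0.44,"yaw":0,"gripper":-1},{"x":0,"y":0,"z":0,"yaw":0,"gripper":-1}]'; python3 -m inch '[{"x":0,"y":-0.7,"z":0.44,"yaw":0,"gripper":-1},{"x":0,"y":-0.7,"z":0.44,"yaw":0,"gripper":-1},{"x":0,"y":0,"z":0,"yaw":0,"gripper":-1}]'
```

```text
time_s: 19.15
ee_pos: [646.0, -10.8, 205.7]
ee_rot: [179.9, -0.0, 82.3]
force: [0.3, -0.2, -2.4]
gripper_width: 14.3
time_s: 19.4
ee_pos: [629.5, -8.7, 194.7]
ee_rot: [-179.7, 0.0, 82.3]
force: [-0.1, 0.3, -2.1]
gripper_width: 13.8
time_s: 19.65
ee_pos: [615.9, -6.8, 186.3]
ee_rot: [-179.8, 0.0, 82.3]
force: [-0.8, 0.5, -1.9]
gripper_width: 14.0
```

```bash
python3 -m inch '[{"x":0,"y":-0.75,"z":0.47,"yaw":0,"gripper":-1},{"x":0,"y":-0.75,"z":0.47,"yaw":0,"gripper":-1},{"x":0,"y":-0.75,"z":0.47,"yaw":0,"gripper":-1},{"x":0,"y":-0.75,"z":0.47,"yaw":0,"gripper":-1},{"x":0,"y":-0.75,"z":0.47,"yaw":0,"gripper":-1},{"x":0,"y":0,"z":0,"yaw":0,"gripper":-1}]'; python3 -m inch '[{"x":0,"y":-0.75,"z":0.47,"yaw":0,"gripper":-1},{"x":0,"y":-0.75,"z":0.47,"yaw":0,"gripper":-1},{"x":0,"y":-0.75,"z":0.47,"yaw":0,"gripper":-1},{"x":0,"y":-0.75,"z":0.47,"yaw":0,"gripper":-1},{"x":0,"y":-0.75,"z":0.47,"yaw":0,"gripper":-1},{"x":0,"y":0,"z":0,"yaw":0,"gripper":-1},{"x":0,"y":0,"z":0,"yaw":0,"gripper":-1}]'
```

```text
time_s: 20.15
ee_pos: [578.7, -1.8, 162.9]
ee_rot: [-179.8, 0.0, 82.3]
force: [-0.7, 0.7, -2.2]
gripper_width: 13.8
time_s: 20.73
ee_pos: [543.5, 3.1, 140.3]
ee_rot: [-180.0, 0.0, 82.3]
force: [-0.7, 0.2, -2.6]
gripper_width: 14.8
```

```bash
python3 -m inch '[{"x":0,"y":-0.38,"z":0.24,"yaw":0,"gripper":-1},{"x":0,"y":0,"z":0,"yaw":0,"gripper":-1},{"x":0,"y":0,"z":0,"yaw":0,"gripper":-1}]'; python3 -m inch '[{"x":0,"y":0.17,"z":0.28,"yaw":0,"gripper":-1},{"x":0,"y":0.17,"z":0.28,"yaw":0,"gripper":-1},{"x":0,"y":0,"z":0,"yaw":0,"gripper":-1}]'; python3 -m inch '[{"x":0,"y":0.17,"z":0.28,"yaw":0,"gripper":-1},{"x":0,"y":0.14,"z":0.22,"yaw":0,"gripper":-1},{"x":0,"y":0,"z":0,"yaw":0,"gripper":-1},{"x":0,"y":0,"z":0,"yaw":0,"gripper":-1}]'
```

```text
time_s: 20.98
ee_pos: [540.3, 3.5, 138.2]
ee_rot: [180.0, -0.0, 82.3]
force: [-1.3, 0.6, -2.1]
gripper_width: 13.9
time_s: 21.23
ee_pos: [543.8, 3.0, 131.9]
ee_rot: [-180.0, 0.0, 82.2]
force: [-0.8, 0.7, -2.6]
gripper_width: 14.4
time_s: 21.57
ee_pos: [546.2, 2.8, 127.9]
ee_rot: [-179.9, -0.0, 82.2]
force: [-3.6, 0.5, 3.8]
gripper_width: 14.4
```

```bash
python3 -m inch '[{"x":0,"y":-0.15,"z":0.12,"yaw":0,"gripper":-1},{"x":0,"y":-0.05,"z":0.04,"yaw":0,"gripper":-1},{"x":0,"y":0,"z":0,"yaw":0,"gripper":-1}]'; python3 -m inch '[{"x":0,"y":0,"z":0,"yaw":0,"gripper":-0.4},{"x":0,"y":0,"z":0,"yaw":0,"gripper":-0.4},{"x":0,"y":0,"z":0,"yaw":0,"gripper":-0.4},{"x":0,"y":0,"z":0,"yaw":0,"gripper":-0.4},{"x":0,"y":0,"z":0,"yaw":0,"gripper":-0.4}]'
```

```text
time_s: 21.82
ee_pos: [545.7, 2.9, 127.6]
ee_rot: [179.8, -0.0, 82.3]
force: [-1.8, -0.3, 8.2]
gripper_width: 14.2
time_s: 22.23
ee_pos: [544.7, 2.9, 125.7]
ee_rot: [-180.0, -0.0, 82.3]
force: [-0.2, 0.1, 0.4]
gripper_width: 27.4
```

Released. I'll rise to the exact pose of the earlier w2 picture and compare pixels with the originally shut panel.

```bash
python3 -m inch '[{"x":0,"y":0,"z":-1,"yaw":0,"gripper":-0.25},{"x":0,"y":-0.05,"z":-1.4,"yaw":0,"gripper":-0.25},{"x":0,"y":0,"z":-1.45,"yaw":0,"gripper":-0.25},{"x":0,"y":0,"z":0,"yaw":0,"gripper":-0.25},{"x":0,"y":0,"z":0,"yaw":0,"gripper":-0.25},{"x":0,"y":0,"z":0,"yaw":0,"gripper":-0.25}]'
python3 - <<'E'
from h import *
go([544.2,2.9,164.1],82.27)
w=grab('wrist','w9.png');w2=load('w2.png')
G=lambda d,r:cv2.cvtColor(d['pixels'],cv2.COLOR_RGB2GRAY)[r[1]:r[3],r[0]:r[2]].astype(np.float32)
for n,r in(('bar+panel',(245,120,370,200)),('bar',(262,165,315,215)),('rod/upper',(372,130,400,220)),('ledge',(218,95,238,200)),('white cheek',(215,88,400,112))):
    print(n,cv2.phaseCorrelate(G(w2,r),G(w,r),cv2.createHanningWindow((r[2]-r[0],r[3]-r[1]),cv2.CV_32F)),abs(G(w2,r)-G(w,r)).mean())
C=np.zeros((560,800,3),np.uint8)
C[:280,:400]=cv2.resize(w2['pixels'][80:220,210:410],None,fx=2,fy=2,interpolation=cv2.INTER_CUBIC)
C[:280,400:800]=cv2.resize(w['pixels'][80:220,210:410],None,fx=2,fy=2,interpolation=cv2.INTER_CUBIC)
cv2.imwrite('pics/c9.png',C[:,:,::-1])
E
```

```text
time_s: 22.73
ee_pos: [543.8, 3.0, 164.1]
ee_rot: [-180.0, 0.0, 82.3]
force: [-0.0, -0.5, 0.2]
gripper_width: 34.1
pos [543.8   3.  164.1] rot [-179.96    0.     82.26] F [-0.  -0.5  0.2] w 34.1 t 22.73
shift cm [-0.01  0.04 -0.  ] yaw units -0.0
bar+panel ((1.2470335619398227, -0.08802072640774838), 0.7577826732635498) 2.2269
bar ((0.284795715876637, 0.40214822485468815), 0.9929794371569598) 2.3196228
rod/upper ((-0.0655710038990911, 0.022388890847373943), 0.7336835006431297) 8.333333
ledge ((0.08891196163230397, 0.045353415992572366), 0.8339012313772131) 2.2738094
white cheek ((0.15647258844981593, 0.14377488044289244), 0.9750980072551303) 2.335811
```

The bar lies within about 0.2 px of its original shut position. Withdraw the arm and take a last overall look.

```bash
python3 -m inch '[{"x":0,"y":0,"z":-3,"yaw":0,"gripper":-0.25},{"x":0,"y":0,"z":-4,"yaw":0,"gripper":-0.25},{"x":0,"y":0,"z":-4,"yaw":0,"gripper":0},{"x":0.5,"y":-3.5,"z":-1,"yaw":0,"gripper":0.5},{"x":1.5,"y":-3.5,"z":0,"yaw":0,"gripper":1},{"x":2,"y":-3.5,"z":0,"yaw":0,"gripper":1},{"x":3,"y":-2.5,"z":0,"yaw":0,"gripper":1},{"x":3,"y":-2.5,"z":0,"yaw":0,"gripper":1},{"x":3.5,"y":0,"z":0,"yaw":0,"gripper":1},{"x":3.5,"y":0,"z":0,"yaw":0,"gripper":1},{"x":0,"y":0,"z":0,"yaw":0,"gripper":1},{"x":0,"y":0,"z":0,"yaw":0,"gripper":1}]'
python3 - <<'E'
from h import *
a0,b0=load('top0.png'),load('side0.png');a=grab('top','top9.png');b=grab('side','side9.png')
D=lambda x,y,r:abs(x['pixels'].astype(int)-y['pixels'].astype(int))[r[1]:r[3],r[0]:r[2]].mean().round(2)
for n,x,y,r in(('mug top',a0,a,(350,250,390,296)),('mug side',b0,b,(205,290,262,335)),('tin top',a0,a,(338,203,372,237)),('tin side',b0,b,(274,255,310,305)),('panel top',a0,a,(210,180,300,255)),('panel side',b0,b,(228,155,290,230)),('green',a0,a,(385,295,412,320)),('garlic top',a0,a,(196,270,222,296))): print(n,D(x,y,r))
C=np.zeros((600,800,3),np.uint8)
C[:540,:420]=cv2.resize(a['pixels'][120:300,190:330],None,fx=3,fy=3,interpolation=cv2.INTER_CUBIC)
C[:420,425:797]=cv2.resize(b['pixels'][110:250,180:304],None,fx=3,fy=3,interpolation=cv2.INTER_CUBIC)
cv2.imwrite('pics/c10.png',C[:,:,::-1])
E
```

```text
time_s: 23.78
ee_pos: [413.0, 193.4, 283.5]
ee_rot: [-179.9, 0.1, 82.4]
force: [-0.2, -0.6, 1.1]
gripper_width: 91.1
mug top 9.0
mug side 3.01
tin top 9.04
tin side 2.98
panel top 10.43
panel side 3.55
green 6.66
garlic top 41.86
```

View pics/c10.png

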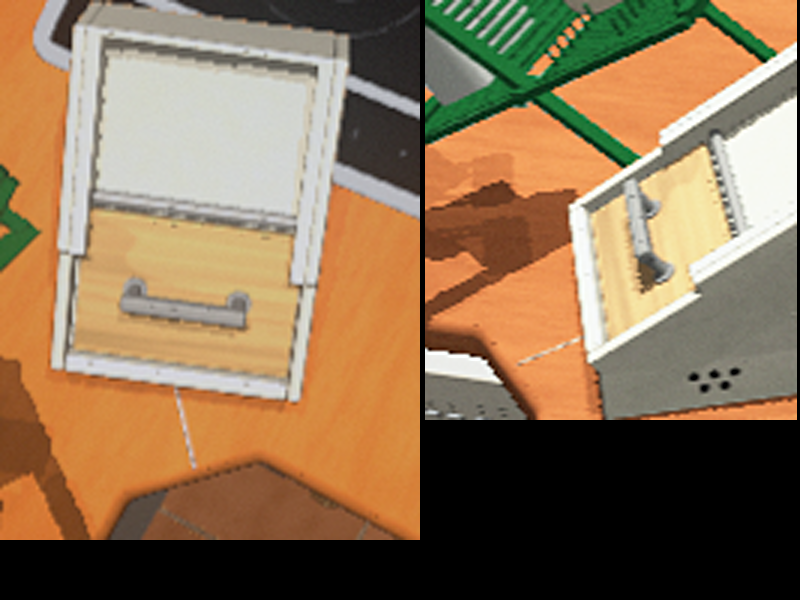

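The last view shows the panel shut below the rod with a seam like the original's. The bulb is gone from the worktop and the arm is clear. Handing in.

```bash
python3 -c "
from h import *
print(env.job_done())"
```

```text
the job is handed in; nothing more can be done
None
```

The garlic bulb is in the keeper and the panel is shut below the rod. The job was handed in at about 24 s of robot time with the arm clear of everything.

**What I did:** I gripped the bar, lifted the panel about 12.5 mm over the rod and slid it up until it was parked. I let go of it and dropped the bulb into the bay from about 50 mm above the floor. Then I gripped the bar again, brought the panel back over the rod, pushed it down and released it. Force readings at the ends of the moves never went above about 9 N.

**Last checks:**
- **Panel:** the bar's image was within about 0.3 px of the first, shut picture from nearly the same wrist pose. The final top and side views show it below the rod, against the foot ledge.
- **Bulb:** it is gone from the worktop, and I released it over the middle of the bay. I did not see it lying inside: my colour mask for that was useless, so this rests on where I let go.
- **Mug and tin:** their side-view pixel differences are small, about 3 grey levels. In the top view they differ by about 9, but the untouched green look-alike also differs by 6.7. I take that as a lighting or camera change rather than movement.
- **Disagreements:** camera positions from different views differed by 3 to 6 mm, so I centred the grip using a close wrist view. One patch near the rod also differed by 8 grey levels between the two wrist pictures, though it showed no shift.

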